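Wedge the swinging splash guard

TASK

The white splash guard beside the dishes swings loose on its hinge post. Take the thick orange wedge by its grip block and push it along the table, thin end first, square under the leaf at the yellow stripe, until the leaf rests against its stop post and the wedge is firmly jammed under it; then let go. Leave the thin blue wedge where it lies: it is too thin to jam.

Things in the scene. Friction and masses are not known exactly. Their poses are not given: they have to be found in the camera images.
- orange_wedge: Thick orange wedge, 150 x 40 mm, 100 g (all in mm). Origin on the underside below the grip block; x runs to the thin toe, z up. Toe at x=135, 3 thick; top rises evenly to 19 at x=25, then level to the heel at x=-15. Grip block: upright 24 x 24 post over the origin, from 19 to 66 high. It touches the leaf when that is 73 ahead of the origin; about 10 more, pushed with 10 to 20 N, jams it.
- blue_wedge: Thin blue wedge of the same outline, grip block, origin and axes, but at most 8 mm thick, so it passes under the leaf without jamming. Not to be moved.
- guard_mark (a point): Point on the lower edge of the swinging leaf below its yellow stripe, mid-thickness, 12 mm above the table. Its axes turn with the leaf: x square through it, away from the robot; y along it to the hinge; z up. Leaf: white panel in a steel tube frame, 250 mm long, 10 thick, 12 to 120 high. Hinge axis 155 mm from here at +y, free end 100 at -y.
- guard_leaf (a joint): Leaf hinge, rad: 0 against the stop, growing as the free end swings to the robot (clockwise from above). It turns easily (0.04 N m), can also rise 3 mm against its weight (4 N) and a spring, stays where left and starts a little off the stop; the wedge pushed under carries it there.
- guard: Fixed posts of the guard (mm). Origin on the table under the middle of the leaf at its stop, axes as those of the mark then. Hinge post at y=125, 128 high, flange radius 30; dark stop post behind the free end at x=24, y=-116, 75 high, foot radius 16.
Things that resemble listed ones, but are neither listed nor needed, are in the scene too. Several things look just like the orange_wedge: the one meant starts farthest to the robot's right.

How it is judged:
By the outcome, as a careful person would: the job done as asked, in the order asked, and still so for the second after the job is handed in, with the robot touching nothing.
It also fails if it takes over 42 s, if anything falls off the work surface, if the arm or the gripper's body presses on something with over 40 N, if the wrist force passes 120 N, or if a joint passes its speed limit or range.

ROBOT

A 6-joint arm with a two-finger parallel gripper is mounted at the origin on a cart in front of the work surface, level with it; the furniture and walls round the work are solid. World frame = base frame: x ahead of the robot, y to its left, z up, the work surface at z = 0. Lengths are in m, angles in rad, forces in N, time in s.
With the tool pointing down it reaches from about 0.35 to 0.95 m from the base axis. Payload 17.4 kg.
Tool frame: the origin (TCP) lies where the fingers leave the gripper's body, on its centre line; the fingertips stand 84 mm ahead of it and the grasp point (between the pads) lies 65 mm ahead of it; z points along the fingers, x is the direction in which the jaws open and shut, and the axes are right-handed (so a half turn about z gives the same grasp; the last joint's range is limited). The gripper opens to 93 mm and grips with 3 to 60 N. Pads are 15 mm wide; open, the fingers measure 128 mm over their backs; the gripper's body (75 mm by 188 mm) begins 65 mm behind the grasp point.
Start: joints at [1.065, 0.116, 1.442, -0, 1.584, -0.038], TCP at [0.304, 0.602, 0.303] pointing down, gripper open.
Joint ranges: [-2.83, 2.83], [-0.83, 2.19], [0.07, 2.5], [-1.14, 4.28], [0.01, 3], [-2.97, 2.97]. Speed limits (rad/s): [1.89, 1.89, 2.22, 3.14, 3.14, 3.14].

INTERFACE

Orientations are given as a 3x3 rotation matrix whose columns are the frame's x, y, z axes.
In Python, from bench import move_to, servo_line, goto_joints, open_gripper, grab, sleep, inverse_kinematics, camera, calibration, Unreachable, hand_in, current_clock, current_joints, current_qvel, current_tau, current_tool_pos, current_eef_rot, current_force, current_ft_torque, current_width gives the robot as it stands. The module is installed in compiled form; this text tells all that it offers. Calls block until the motion is done:
- move_to(position, orientation): joint-space move of the TCP to a pose.
- servo_line(position, rate=0.15, attitude=None): straight line of the TCP; attitude=None keeps the orientation; rate is the mean speed in m/s.
- goto_joints(angles): joint-space move.
- open_gripper() and grab(force=None): open the fingers fully, or close them until they stop; force is the grip in N (None keeps the last).
- sleep(seconds).
- inverse_kinematics(position, orientation): joint angles nearest the present ones, or None.
- camera(name): name is "scene" or "top" or "wrist"; returns the picture (480x640x3 uint8, red, green, blue); there is no depth.
- calibration(name): a dict with "mtx" (3x3 intrinsics, pixels), "R" (3x3) and "t" (3): a world point X has camera coordinates R X + t. Camera axes: x right, y down, z forward; pixel columns grow to the right and rows downward; lengths in m; the calibration is good to about 2 mm. A picture is of the moment at which its call begins: read the wrist's pose just before it. calibration takes no time and is no camera call; for the wrist camera it gives the pose at the moment of the call.
A pose or a line that the arm cannot do raises Unreachable and nothing moves.
- hand_in(): hands the job in, once; it reports no verdict.
Readings, each from a call of its own:
- current_clock(): time.
- current_joints(): joint angles.
- current_qvel(): joint speeds.
- current_tau(): joint torques, N m.
- current_tool_pos(): TCP position.
- current_eef_rot(): TCP orientation.
- current_force(): force on the tool from outside, world axes, zero at the start.
- current_ft_torque(): the same for the moment, N m.
- current_width(): finger opening in m.
Only numpy, scipy, OpenCV 4.12 (cv2) and the standard library are available. Lean on these libraries where they do the work, as an engineer would, in place of code of your own. Each camera call takes 0.05 s, during which the arm holds its last target.

## Working session

There is one attempt and no reset: what is moved stays moved. The work goes in short steps, each a Python script; the robot and the scene stay as the last script left them, time stands still between calls to the robot, and variables do not carry over. Pictures are saved under pics/ and viewed, and the job is handed in when it is done.

```bash
mkdir -p pics; python3 - <<'E'
from bench import *
import cv2
for n in("scene","top","wrist"):
    im=camera(n); cv2.imwrite(f"pics/{n}0.png",im[:,:,::-1]); c=calibration(n); print(n,c["mtx"].tolist(),(-c["R"].T@c["t"]).round(3),c["R"].round(3).tolist())
print(current_clock())
E
```

```text
scene [[515.7755589384975, 0.0, 331.54995097437495], [0.0, 515.7755589384975, 238.24502629549553], [0.0, 0.0, 1.0]] [-0.105 -0.54   0.79 ] [[0.625, -0.781, 0.021], [-0.531, -0.444, -0.722], [0.573, 0.44, -0.692]]
top [[492.96741528480203, 0.0, 327.4811245517335], [0.0, 492.96741528480203, 230.76426108516918], [0.0, 0.0, 1.0]] [ 0.385 -0.057  1.157] [[0.002, -1.0, 0.02], [-0.992, -0.005, -0.128], [0.128, -0.019, -0.992]]
wrist [[415.3773334872971, 0.0, 311.8628231551808], [0.0, 415.3773334872971, 239.45639180772542], [0.0, 0.0, 1.0]] [0.232 0.64  0.383] [[0.451, 0.893, -0.001], [0.854, -0.431, 0.291], [0.259, -0.132, -0.957]]
0.15
```

View pics/scene0.png

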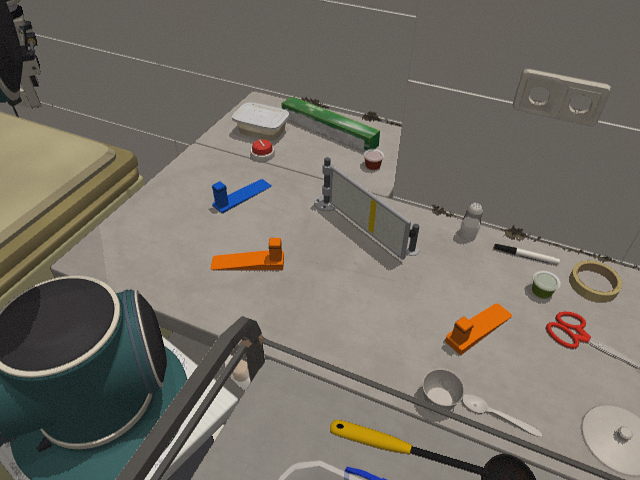

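View pics/top0.png

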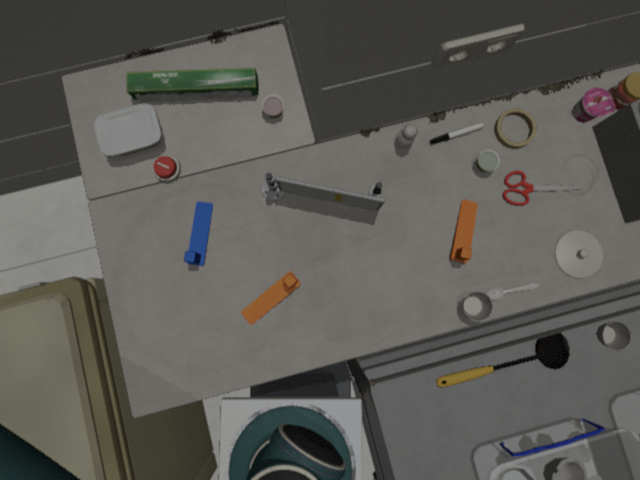

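```bash
python3 - <<'E'
import cv2,numpy as np
t=cv2.imread("pics/top0.png");s=cv2.imread("pics/scene0.png")
a=cv2.resize(t[190:275,435:515],None,fx=5,fy=5,interpolation=cv2.INTER_CUBIC)
b=cv2.resize(s[295:365,435:525],None,fx=4,fy=4,interpolation=cv2.INTER_CUBIC)
o=np.zeros((430,780,3),np.uint8);o[:425,:400]=a;o[:280,410:770]=b
cv2.imwrite("pics/crop1.png",o)
a=cv2.resize(t[165:220,255:395],None,fx=4,fy=4,interpolation=cv2.INTER_CUBIC)
b=cv2.resize(s[150:265,310:430],None,fx=3,fy=3,interpolation=cv2.INTER_CUBIC)
o=np.zeros((600,570,3),np.uint8);o[:220,:560]=a;o[230:575,:360]=b
cv2.imwrite("pics/crop2.png",o)
E
```

```text
(no output)
```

View pics/crop1.png

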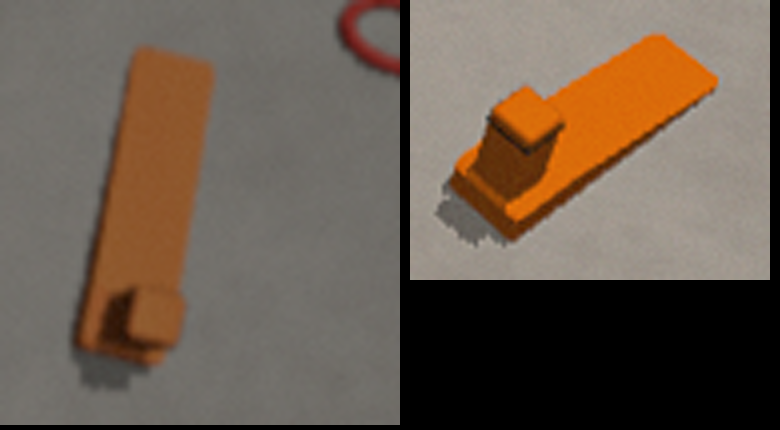

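View pics/crop2.png

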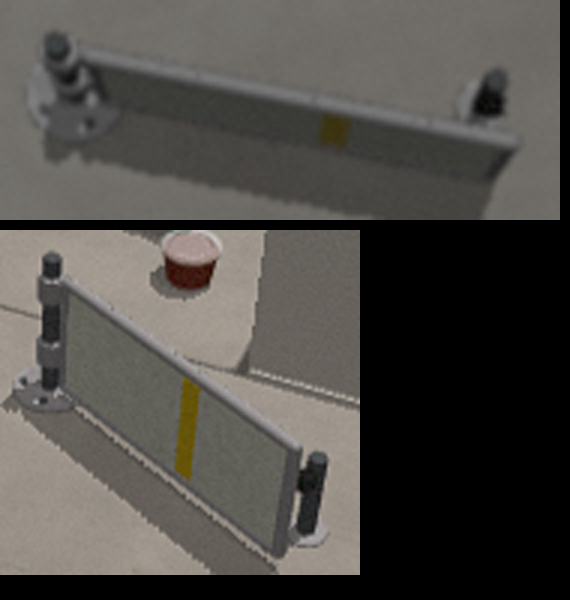

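```bash
cat > h.py <<'E'
from bench import *
import numpy as np
def ray(n,p,z,c=None):
    c=c or calibration(n); C=-c["R"].T@c["t"]; d=c["R"].T@np.linalg.inv(c["mtx"])@np.array([p[0],p[1],1.])
    return C+d*(z-C[2])/d[2]
E
python3 - <<'E'
from h import *
T=lambda u,v:(435+u/5-.4,190+v/5-.4)
S=lambda u,v:(435+(u-410)/4-.4,295+v/4-.4)
P=lambda l,n,p,z:print(l,ray(n,p,z).round(4))
P("post top T","top",T(157,317),.066);P("post top S","scene",S(528,117),.066)
for l,n,p,z in[("toeL","top",T(135,46),.003),("toeR","top",T(214,62),.003),("heelL","top",T(80,342),.019),("heelL0","top",T(78,350),.0),("heelR","top",T(160,362),.010),
 ("toeL","scene",S(655,34),.003),("toeR","scene",S(718,80),.003),("heelL","scene",S(458,165),.019),("heelR","scene",S(514,216),.019)]:P(l+" "+n,n,p,z)
T=lambda u,v:(255+u/4-.4,165+v/4-.4)
S=lambda u,v:(310+u/3-.4,150+(v-230)/3-.4)
for l,n,p,z in[("hinge post","top",T(57,40),.128),("leaf top hinge end","top",T(85,50),.12),("leaf top free","top",T(515,138),.12),("stripe","top",T(337,103),.12),("stop","top",T(495,75),.075),
 ("hinge","scene",S(52,257),.128),("leaf tophinge","scene",S(66,282),.12),("leaf topfree","scene",S(297,450),.12),("stripetop","scene",S(194,372),.115),("stripebot","scene",S(183,483),.012),("freebot","scene",S(281,555),.012),("hingebot","scene",S(70,402),.012),("stop","scene",S(318,457),.075)]:P(l+" "+n,n,p,z)
E
```

```text
post top T [ 0.4771 -0.3877  0.066 ]
post top S [ 0.4752 -0.3917  0.066 ]
toeL top [ 0.6124 -0.4006  0.003 ]
toeR top [ 0.6048 -0.4384  0.003 ]
heelL top [ 0.4693 -0.3655  0.019 ]
heelL0 top [ 0.4669 -0.3696  0.    ]
heelR top [ 0.4607 -0.4053  0.01  ]
toeL scene [ 0.611  -0.4031  0.003 ]
toeR scene [ 0.6043 -0.4394  0.003 ]
heelL scene [ 0.4683 -0.3703  0.019 ]
heelR scene [ 0.46   -0.4033  0.019 ]
hinge post top [0.6378 0.048  0.128 ]
leaf top hinge end top [0.6344 0.0337 0.12  ]
leaf top free top [ 0.5877 -0.1971  0.12  ]
stripe top [ 0.6062 -0.1016  0.12  ]
stop top [ 0.6324 -0.1923  0.075 ]
hinge scene [0.6362 0.0477 0.128 ]
leaf tophinge scene [0.6273 0.0272 0.12  ]
leaf topfree scene [ 0.5806 -0.2024  0.12  ]
stripetop scene [ 0.6081 -0.1016  0.115 ]
stripebot scene [ 0.606 -0.103  0.012]
freebot scene [ 0.5902 -0.1989  0.012 ]
hingebot scene [0.6244 0.0179 0.012 ]
stop scene [ 0.6298 -0.1948  0.075 ]
```

The orange candidates in the top view are A (270,298) and B (464,232). B lies farthest to the robot's right. The crop shows it thick, with a grip block at its near end, so B is the one meant. The leaf's stripe is at about (338,197) in the top view. The leaf stands about 0.07 rad off the stop post at (377,187).

```bash
cat >> h.py <<'E'
def rot(yaw,s=1):
    x=s*np.array([-np.sin(yaw),np.cos(yaw),0]);z=np.array([0,0,-1.]);return np.stack([x,np.cross(z,x),z],1)
O0=np.array([.4763,-.3893]);Y0=-.235
YS=-.124; D=np.array([np.cos(YS),np.sin(YS)]); H=np.array([.637,.048]); M=H-.155*np.array([-np.sin(YS),np.cos(YS)])
E
python3 - <<'E'
from h import *
import cv2
print(current_eef_rot().round(2).tolist(), M)
q0=current_joints()
for s in(1,-1):
    for p,y in((O0,Y0),(M-.21*D,YS),(M-.083*D,YS)):
        q=inverse_kinematics([*p,.112],rot(y,s)); print(s,None if q is None else np.round(q,2))
E
```

```text
[[0.45, 0.89, -0.0], [0.89, -0.45, -0.0], [-0.0, -0.0, -1.0]] [ 0.61782922 -0.10580989]
1 [-0.73  0.1   1.77 -0.    1.26 -2.06]
1 [-0.25 -0.36  2.19 -0.    1.31 -1.7 ]
1 [-0.22 -0.05  1.93 -0.    1.26 -1.67]
-1 [-0.73  0.1   1.77 -0.    1.26  1.08]
-1 [-0.25 -0.36  2.19 -0.    1.31  1.44]
-1 [-0.22 -0.05  1.93 -0.    1.26  1.47]
```

```bash
python3 - <<'E'
from h import *
import cv2
move_to([*O0,.22],rot(Y0))
im=camera("wrist");cv2.imwrite("pics/wrist1.png",im[:,:,::-1])
c=calibration("wrist");np.savez("w1.npz",**c)
print(current_clock(),current_force().round(1),current_width())
E
```

```text
3.7167 [ 0.4  0.2 -0.7] 0.0926963562875703
```

View pics/wrist1.png

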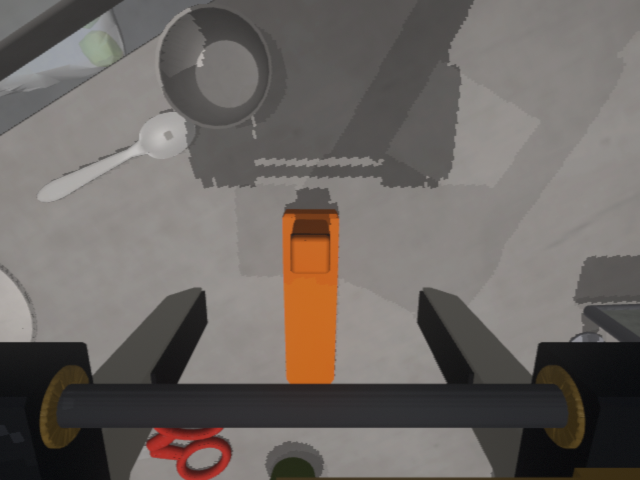

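```bash
python3 - <<'E'
from h import *
import cv2
c=dict(np.load("w1.npz"))
print(ray("wrist",(311,254),.066,c),ray("wrist",(310.5,215),.019,c),ray("wrist",(311,380),.004,c))
R=rot(Y0)
servo_line([*O0,.112],rate=.1)
print(current_force().round(1))
grab(60)
print(current_width(),current_force().round(1),current_clock())
im=camera("wrist");cv2.imwrite("pics/wrist2.png",im[:,:,::-1])
im=camera("scene");cv2.imwrite("pics/scene2.png",im[:,:,::-1])
E
```

```text
[ 0.47645971 -0.38818883  0.066     ] [ 0.46408503 -0.38567067  0.019     ] [ 0.60501297 -0.41904176  0.004     ]
[ 0.1 -1.1  1.2]
0.023516091124424324 [-0.6 -0.3  0.6] 6.0333
```

View pics/wrist2.png

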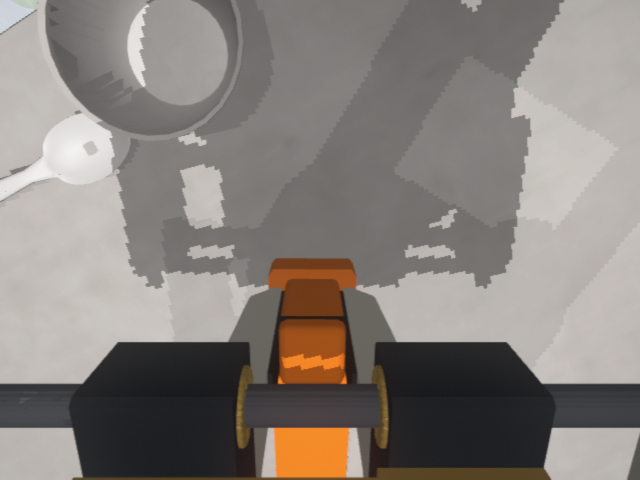

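View pics/scene2.png

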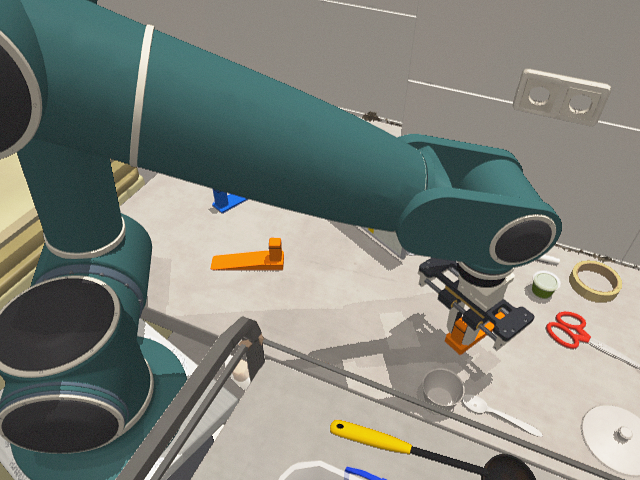

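```bash
python3 - <<'E'
from h import *
import cv2
z=current_tool_pos()[2]
servo_line([.43,-.33,z],rate=.12); print(current_force().round(1))
servo_line([*(M-.21*D),z],rate=.15,attitude=rot(YS)); sleep(.2)
print(current_force().round(1),current_width(),current_clock(),z)
for n in("scene","wrist","top"):
    cv2.imwrite(f"pics/{n}3.png",camera(n)[:,:,::-1])
E
```

```text
[-0.5  0.2 -0.5]
[-0.1 -0.2 -0.7] 0.02321538708048421 8.9333 0.11202036694920559
```

View pics/scene3.png

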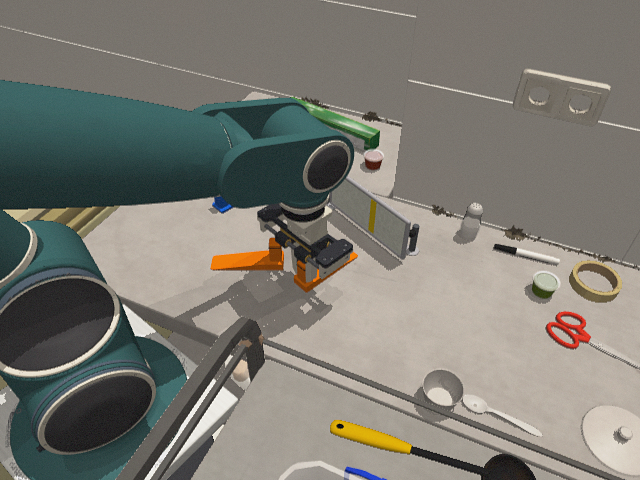

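View pics/top3.png

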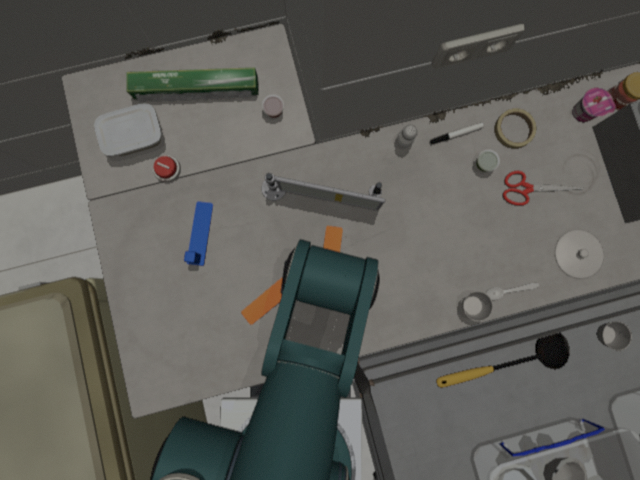

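```bash
python3 - <<'E'
from h import *
import cv2
z=current_tool_pos()[2]
servo_line([*(M-.09*D),z],rate=.1); print(current_force().round(1))
s=.09
while s>.055:
    s-=.001
    servo_line([*(M-s*D),z],rate=.02); 
    f=current_force(); fa=-f[:2]@D; a=(M-current_tool_pos()[:2])@D
    print(round(s,4),round(a,4),round(fa,1),f.round(1),round(current_width(),4))
    if fa>14: break
    if current_clock()>28: break
sleep(.3);f=current_force();print(f.round(1),-f[:2]@D,current_clock())
for n in("scene","wrist"):
    cv2.imwrite(f"pics/{n}4.png",camera(n)[:,:,::-1])
E
```

```text
[0.6 0.4 1.2]
0.089 0.0891 1.1 [-1.1 -0.1  1.4] 0.0237
0.088 0.0881 1.9 [-1.9 -0.3  2.7] 0.0239
0.087 0.0869 1.5 [-1.5 -0.2  3.4] 0.0237
0.086 0.0859 1.8 [-1.9 -0.5  4.4] 0.0238
0.085 0.0849 1.5 [-1.5 -0.3  3.3] 0.0237
0.084 0.0839 1.6 [-1.8 -0.8  2.8] 0.0237
0.083 0.0829 1.9 [-1.9  0.   3.8] 0.0239
0.082 0.082 3.3 [-3.5 -1.3  2.6] 0.0237
0.081 0.081 2.6 [-2.6  0.1  4.1] 0.0236
0.08 0.08 2.6 [-2.6 -0.2  4.5] 0.0236
0.079 0.079 2.1 [-2.2 -0.6  4. ] 0.0236
0.078 0.078 2.9 [-2.9  0.1  4.7] 0.0236
0.077 0.077 3.1 [-3.1  0.3  4.3] 0.0234
0.076 0.0761 5.1 [-5.1  0.3  5.9] 0.0238
0.075 0.0754 10.1 [-10.    1.6   7.8] 0.0233
0.074 0.0745 10.8 [-10.8   1.2   9.4] 0.0237
0.073 0.0735 11.5 [-11.5   1.    9.5] 0.0237
0.072 0.0726 12.4 [-12.4   1.   10.2] 0.0233
0.071 0.0716 13.6 [-13.6   1.4  11.6] 0.0238
0.07 0.0707 14.1 [-13.9   2.7  10.9] 0.0233
[-13.9   1.6  11.1] 13.940657657734027 15.7333
```

View pics/scene4.png

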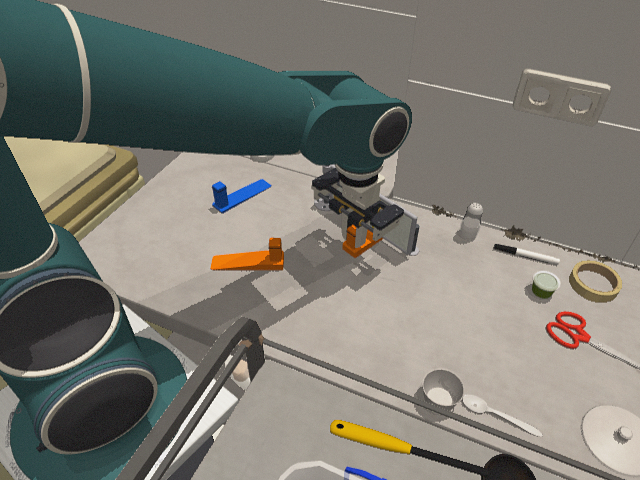

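View pics/wrist4.png

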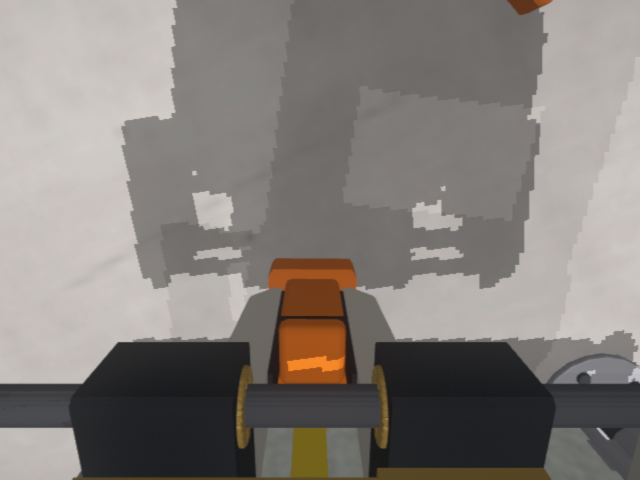

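```bash
python3 - <<'E'
from h import *
import cv2
z=.11202; s=.07
print(current_tool_pos())
while s>.056:
    s-=.0007
    if current_force()[2]>4: z+=.0002
    servo_line([*(M-s*D),z],rate=.02); 
    f=current_force(); fa=-f[:2]@D; a=(M-current_tool_pos()[:2])@D
    print(round(s,4),round(z,4),round(a,4),round(fa,1),f.round(1))
    if fa>17.5 : break
    if current_clock()>28: break
sleep(.3);f=current_force();print(f.round(1),-f[:2]@D,current_clock(),current_tool_pos())
E
```

```text
[ 0.54770274 -0.09704762  0.11197217]
0.0693 0.1122 0.07 12.7 [-12.7   1.4   8. ]
0.0686 0.1124 0.0694 11.4 [-11.3   1.2   6.5]
0.0679 0.1126 0.0687 12.0 [-11.9   1.4   5.6]
0.0672 0.1128 0.0681 11.8 [-11.8   1.    3.7]
0.0665 0.1128 0.0674 12.3 [-12.2   0.8   3.6]
0.0658 0.1128 0.0668 12.9 [-12.8   2.2   4.2]
0.0651 0.113 0.0662 11.8 [-11.8   1.    3.1]
0.0644 0.113 0.0655 13.5 [-13.4   1.6   3.4]
0.0637 0.113 0.0648 13.1 [-13.1   1.4   2.8]
0.063 0.113 0.0642 13.8 [-13.6   2.5   4. ]
0.0623 0.1132 0.0635 14.7 [-14.5   2.1   3. ]
0.0616 0.1132 0.0628 14.9 [-14.7   2.5   3.1]
0.0609 0.1132 0.0622 15.1 [-15.    1.7   3. ]
0.0602 0.1132 0.0615 15.0 [-14.8   2.    3.2]
0.0595 0.1132 0.0608 16.2 [-16.1   1.3   4. ]
0.0588 0.1134 0.0602 15.7 [-15.6   1.5   2.7]
0.0581 0.1134 0.0595 16.5 [-16.4   1.5   4.2]
0.0574 0.1136 0.0589 16.8 [-16.6   2.1   2.9]
0.0567 0.1136 0.0583 17.6 [-17.3   3.    2.2]
[-17.1   2.    2.7] 17.20646478018898 20.8833 [ 0.56001165 -0.09851239  0.11229908]
```

```bash
python3 - <<'E'
from h import *
import cv2
cv2.imwrite("pics/wrist5a.png",camera("wrist")[:,:,::-1])
open_gripper(); print(current_force().round(1),current_width())
p=current_tool_pos()
servo_line([p[0],p[1],.25],rate=.15)
cv2.imwrite("pics/wrist5b.png",camera("wrist")[:,:,::-1]);np.savez("w5.npz",**calibration("wrist"))
move_to([.35,.45,.35],rot(YS)) if inverse_kinematics([.35,.45,.35],rot(YS)) is not None else None
for n in("scene","top"):
    cv2.imwrite(f"pics/{n}5.png",camera(n)[:,:,::-1])
print(current_clock())
a=cv2.imread("pics/wrist5a.png");b=cv2.imread("pics/wrist5b.png")
cv2.imwrite("pics/w5.png",cv2.resize(np.hstack([a,b]),(800,300)))
s=cv2.imread("pics/scene5.png")[150:285,300:440];t=cv2.imread("pics/top5.png")[165:275,255:395]
cv2.imwrite("pics/c5.png",np.hstack([cv2.resize(s,(400,386)),cv2.resize(t,(400,386))]))
E
```

```text
[ 1.  -0.3  0.6] 0.09297875483167349
25.4667
```

View pics/w5.png

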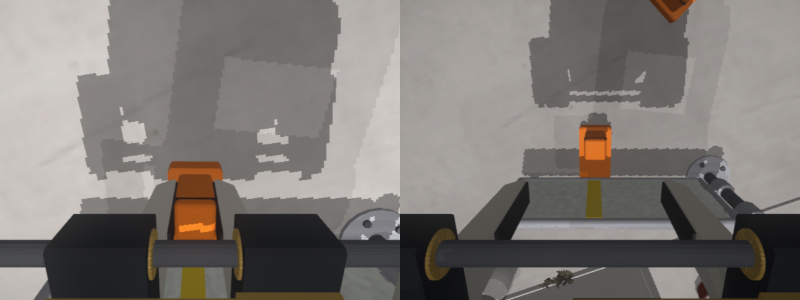

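View pics/c5.png

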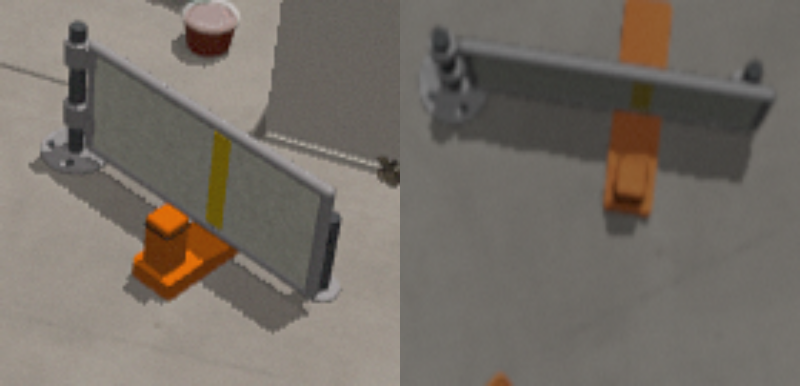

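View pics/top5.png

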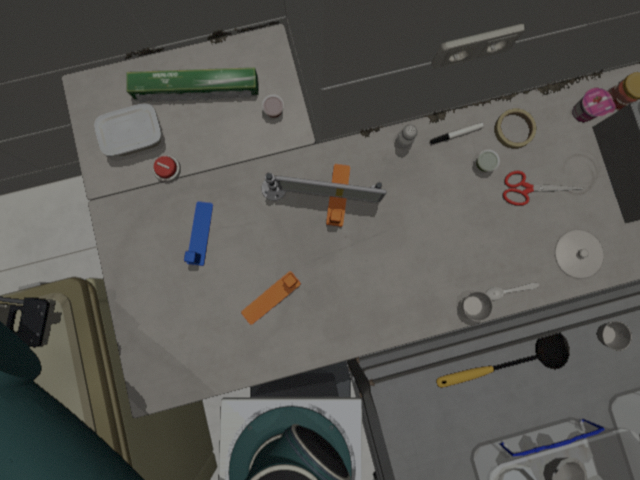

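```bash
python3 - <<'E'
from h import *
c=dict(np.load("w5.npz"))
p=ray("wrist",(310,239),.066,c);l=ray("wrist",(310.5,287),.0135,c)
print(p,l,(l-p)[:2]@D*1000+5,(l-p)[:2]@np.array([-D[1],D[0]])*1000)
# leaf top edge & stop yaw, from top5 crop (scale 400/140, 386/110)
T=lambda u,v:(255+(u-400)*140/400-.4,165+v*110/386-.4)
a=ray("top",T(460,42),.122);b=ray("top",T(772,92),.122);print(np.arctan2(-(a-b)[0],(a-b)[1]),ray("top",T(630,168),.066))
E
```

```text
[ 0.56011586 -0.09863162  0.066     ] [ 0.61683199 -0.10554783  0.0135    ] 62.136064415216325 0.1516763499883687
-0.12598752216360948 [ 0.56712039 -0.09546858  0.066     ]
```

```bash
python3 -c "
from bench import *
hand_in();print(current_clock())"
```

```text
the job is handed in; nothing more can be done
the job is handed in; nothing more can be done
```

I jammed the right-hand orange wedge under the leaf at the yellow stripe, let go and handed the job in. The clock stood at about 25.5 s of the 42 s allowed. `hand_in()` reports no verdict.

**What I did:** I gripped the wedge by its block, slid it along the table until it faced the leaf squarely, and pushed it under, thin end first. The push ended at about 17 N. I then opened the gripper and moved the arm clear.

**Last checks:**
- **Leaf:** it rests against the stop post. Its measured yaw is -0.126 rad, against the -0.124 I worked out for the stop.
- **Wedge:** it sits under the stripe with less than 1 mm sideways error. It stayed there after release.
- **Other wedges:** the blue wedge and the other orange one lie where they were in the pictures.

**One disagreement:** the wedge went in deeper than the "about 10 mm" described. The leaf is now about 58 to 62 mm ahead of the wedge's origin, which is 11 to 15 mm past the nominal 73 mm contact. By the gripper's own travel it is about 18 mm past the point where the force first rose. The force stayed within the 10 to 20 N given.

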